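Slide the tall battery pack home into its charging dock and start the charge

TASK

Put the portable balance's battery pack on charge: push it along the bench into the charging dock, low down near its base so that it slides upright and does not tip, until it sits fully home on the sprung contacts with the roller catches in its side grooves. Then press the green button on the dock's control pod all the way down to start the charge, and let go. Do not grip or lift the pack, do not press the button before the pack is home, and leave the other things where they stand.

Things in the scene. Friction and masses are not known exactly. Their poses are not given: they have to be found in the camera images.
- battery_pack: Loose battery pack, about 0.8 kg: blue case on a black shoe, black cap; 70 mm deep (x), 110 mm wide (y), 140 mm tall, on rubber feet (outer edges 68 mm apart in x). Origin: centre of its underside. +x is its front, which goes in first (two brass pads). A vertical groove 16 mm long, 5 mm deep in each side of the shoe, 12 mm ahead of the origin.
- pack_back (a point): Where to push: middle of the pack's flat back face, 25 mm above the bench, 35 mm behind the pack's origin; axes as the pack's (push along +x). Friction on the bench is about 0.6: a push above about 45 mm may tip the pack. A gripper held upright here would touch the pack high up with its body, so lean it back. Keep the arm clear of the tall glass cabinet at the back right.
- charging_dock: Fixed dock, a bay without floor. Origin: on the bench where the pack's origin is when home, axes then parallel. +x is the way in. Grey cheeks 50 mm tall, 116 mm apart, begin at x = -14 mm. White charger housing behind, 100 mm tall, its front face (end stop) at x = +36 mm. White control pod on the left, 80 mm tall, y = 68 to 122 mm, x = -12 to 52 mm.
- dock_mouth (a point): Middle of the dock's mouth, on the bench, 44 mm before the dock's origin; axes as the dock's. Here the flared guides stand 152 mm apart; of slippery plastic, they narrow to 116 mm over the next 30 mm.
- roller_line (a point): Midway between the two sprung steel rollers, one in each cheek, 12 mm ahead of the dock's origin, 25 mm up. Each stands about 3 mm into the pack's path and drops into the pack's groove at home; passing them takes a few N on top of the sliding friction.
- contact_pins (a joint): Travel of the two sprung brass contact pins low in the dock's back wall, in m: 0 free, about 0.004 when the pack is home, at most 0.006. They push back with about 1 N.
- charge_button (a joint): Travel of the green charge button, in m: 0 released, 0.006 fully down. It springs back; fully down takes 4 N.
- charge_button_top (a point): Centre of the top face of the green button, 24 mm across, about 98 mm above the bench, pressed straight down. Its black collar, 40 mm across, is 6 mm lower.
- solution_bottle: Bystander: loose bottle of blue solution, 68 mm across, 128 mm tall, beyond the way into the dock. Origin: centre of its underside.
- vial_left: Bystander: loose sample vial with blue cap, 25 mm across, 54 mm tall, near the bench's front left corner. Origin: centre of its underside.
- dropper_bottle: Bystander: loose amber dropper bottle, 35 mm across, 103 mm tall, right of the work. Origin: centre of its underside.
- weight_200g: Bystander: loose polished weight, 30 mm across, 52 mm tall, right of the work. Origin: centre of its underside.
- weight_100g: Bystander: loose polished weight, 24 mm across, 42 mm tall, right of the work. Origin: centre of its underside.
Mind the look-alikes: they are no part of the job. There is more than one size of the battery_pack; the job needs the larger.

How it is judged:
On the way, in this order (a step that is already met when the one before it is completed fails the run):
1. the pack stands fully home in the dock, on the contacts (x of battery_pack in the frame of charging_dock between -0.004 and 0.004 m and y of battery_pack in the frame of charging_dock between -0.004 and 0.004 m and angle between the x axis of battery_pack and the x axis of charging_dock, either way round below 0.05 rad and angle between battery_pack's own z axis and vertical below 0.05 rad and value of joint contact_pins above 0.002 m), for 0.2 s.
2. the charge button is pressed fully down with the pack home (all of step 1 and value of joint charge_button above 0.0045 m), for 0.05 s.
At the end, for the whole second after the job is handed in: The pack stands upright (within 0.05 rad) and at rest in the dock, within 4 mm of its home place along and across the dock and square to it within 0.05 rad, the contact pins pushed in by more than 2 mm; the button has been pressed at least 4.5 mm down after that and is released (all of step 1 and linear speed of battery_pack below 0.01 m/s and value of joint charge_button below 0.0015 m); the robot touches nothing.
It fails at once if the battery pack is tipped by more than 0.2 rad (angle between battery_pack's own z axis and vertical above 0.2 rad).
It fails at once if the battery pack is lifted off the bench (height (world z) of battery_pack above 0.012 m).
It fails at once if the charge button is pressed before the pack is home (value of joint charge_button above 0.003 m and (x of battery_pack in the frame of charging_dock below -0.006 m or value of joint contact_pins below 0.001 m)).
It fails at once if one of the five loose listed bystanders is moved by more than 20 mm or knocked over (distance of any of solution_bottle, vial_left, dropper_bottle, weight_200g, weight_100g from where it was at the start of the episode above 0.02 m or angle between any of solution_bottle, vial_left, dropper_bottle, weight_200g, weight_100g's own z axis and vertical above 0.4 rad).
It also fails if it takes over 54 s, if anything falls off the work surface, if the arm or the gripper's body presses on something with over 40 N, if the wrist force passes 120 N, or if a joint passes its speed limit or range.

ROBOT

A 6-joint arm with a two-finger parallel gripper is mounted at the origin on a cart in front of the work surface, level with it; the furniture and walls round the work are solid. World frame = base frame: x ahead of the robot, y to its left, z up, the work surface at z = 0. Lengths are in m, angles in rad, forces in N, time in s.
With the tool pointing down it reaches from about 0.375 to 0.9 m from the base axis. Payload 3.1 kg.
Tool frame: the origin (TCP) lies between the finger pads; the fingertips stand 8 mm ahead of it and the grasp point (between the pads) lies 11 mm behind it; z points along the fingers, y is the line along which they close (so a half turn about z gives the same grasp; the last joint's range is limited). The gripper opens to 87 mm and grips with 3 to 60 N. Pads are 19 mm wide; open, the fingers measure 117 mm over their backs; the gripper's body (75 mm by 190 mm) begins 51 mm behind the grasp point.
Start: joints at [-1.506, 0.527, 1.433, -0, 1.181, -0.178], TCP at [0.15, -0.607, 0.231] pointing down, gripper open.
Joint ranges: [-3.08, 3.08], [-0.75, 2.2], [0.22, 2.44], [-1.43, 4.57], [0, 2.65], [-2.85, 2.85]. Speed limits (rad/s): [2.79, 2.79, 3.14, 3.14, 3.14, 3.14].

INTERFACE

Orientations are given as a unit quaternion [x, y, z, w].
In Python, from rig import robot, vision, job gives the robot as it stands.
- The arm moves only by the shell command python3 -m handwheel 'ROWS' [OPENING] [FORCE]. ROWS is JSON, a list of rows, each a list of 4 numbers: the shift along the tool's x, y, z as a fraction of full scale, then the turn about the tool's z as a fraction of full scale. A call has 1 to 20 rows; each row is the pose to reach, as a shift and turn from the pose commanded when the call began, along the tool's axes at that moment, turning the shorter way round; what a row does not reach only later rows make up. Full scale, the value 1, is 300 mm for a shift and 2 pi rad for a turn. A row lasts 1/12 s, in which the tool goes at most 41.7 mm and 7.16 degrees, less where a joint would pass 70% of its speed; a pose out of reach is approached as far as the arm can. A call with a number of a shift or a turn outside -1 to 1 is refused whole. A call with a gripper value outside its range is refused whole. OPENING is the opening in per cent of the stroke, from 0 (shut) to 100 (fully open), set as the call begins (- or left out, the last holds). The fingers move at their own pace and stop on an object; FORCE is the grip in N (left out, the last holds). Time passes only in rows, so rows that repeat a pose let the fingers close. It gives the time, the measured TCP pose, the force, the opening and the grip force at its end, in the units of the state.
- robot.get_obs(): the state, without advancing time (a new reading comes with each control period).
- vision.camera(name): name is "scene" or "top" or "wrist"; returns a dict with "frame" (480x640x3 uint8, red, green, blue), "K" (3x3 intrinsics, pixels), "cam_to_world" (4x4, takes a point from camera to world coordinates); the wrist camera has in their place "hand_eye" (4x4, takes a point from camera to tool coordinates, whose origin is the TCP and whose axes are the flange's). Camera axes: x right, y down, z forward; pixel columns grow to the right and rows downward; lengths in m; the calibration is good to about 2 mm. A picture is of the moment at which its call begins: read the wrist's pose just before it. There is no depth.
- job.hand_in(): hands the job in; it is judged then, once.
Trained networks look in the newest picture that a camera, given by its name, has taken for a name from the list of things; names that differ only in an ending like _2 or _b are one class to them, and where a whole thing is asked for, a point or a joint stands for the part that bears it (a point fixed in the world has none). Each returns a list of dicts, best first, with "conf" (0 to 1); they miss things now and then, are a little off and sometimes report something else, mostly with a low value. They report only what shows in the picture. A call takes as long as a camera call. They do not tell look-alikes from the thing itself.
- vision.look_for(camera, label): "point" ([row, column] in pixels, amid what is visible of it).
- vision.outline_of(camera, label): "mask" (480x640 bool, what is visible of it) and "point" ([row, column] in pixels, amid what is visible of it).
The state is a dict: "time": time; "q": joint angles; "joint_velocities": joint speeds; "joint_torque": joint torques, N m; "position": TCP position; "tool_rot": TCP orientation; "ft_force": force on the tool from outside, world axes, zero at the start; "moment": the same for the moment, N m; "grip_width": finger opening in m; "grip_force": force on a finger pad.
Only numpy, scipy, OpenCV 4.12 (cv2) and the standard library are available. Lean on these libraries where they do the work, as an engineer would, in place of code of your own. Each camera call takes 0.05 s, during which the arm holds its last target. There are 200 camera calls.

## Working session

There is one attempt and no reset: what is moved stays moved. The work goes in short steps, Python scripts to look and compute and a shell command to move; the robot and the scene stay as the last step left them, time stands still between calls to the robot, and variables do not carry over. Pictures are saved under pics/ and viewed, at most 10 in all, crops included, and the job is handed in when it is done.

```bash
mkdir -p pics; cat > h.py <<'E'
import numpy as np,cv2
from rig import robot,vision,job
from scipy.spatial.transform import Rotation as R
def snap(n,f):
    c=vision.camera(n); cv2.imwrite('pics/'+f,c['frame'][:,:,::-1]); return c
def onplane(c,uv,z,T=None):
    T=np.array(c['cam_to_world']) if T is None else T
    d=T[:3,:3]@np.linalg.solve(c['K'],[uv[0],uv[1],1.]); o=T[:3,3]
    return o+d*(z-o[2])/d[2]
def proj(c,p):
    T=np.linalg.inv(np.array(c['cam_to_world'])); q=T[:3,:3]@np.array(p)+T[:3,3]; q=c['K']@q; return q[:2]/q[2]
E
python3 - <<'E'
from h import *
o=robot.get_obs(); print(o['time'],o['position'],o['tool_rot'])
for n in('top','scene'):
    c=snap(n,n+'1.png'); print(n,np.round(c['cam_to_world'],3).tolist(),np.round(c['K'],1).tolist())
    for l in('battery_pack','charging_dock','charge_button','solution_bottle','vial_left','dropper_bottle','weight_200g'):
        print(l,[(np.round(d['point'],0).tolist(),round(d['conf'],2)) for d in vision.look_for(n,l)])
E
```

```text
0.0 [ 0.15025222 -0.60593241  0.22959386] [ 9.92637397e-01  1.21119126e-01  6.18867502e-05 -1.07300386e-03]
top [[0.024, -0.991, 0.129, 0.383], [-1.0, -0.022, 0.016, 0.002], [-0.013, -0.13, -0.991, 1.58], [0.0, 0.0, 0.0, 1.0]] [[606.4, 0.0, 308.3], [0.0, 606.4, 235.6], [0.0, 0.0, 1.0]]
battery_pack [([297.0, 258.0], 0.81), ([237.0, 262.0], 0.76)]
charging_dock [([246.0, 188.0], 0.82)]
charge_button [([276.0, 192.0], 0.38)]
solution_bottle [([182.0, 243.0], 0.86), ([238.0, 264.0], 0.66)]
vial_left []
dropper_bottle [([284.0, 449.0], 0.74)]
weight_200g [([246.0, 187.0], 0.7), ([178.0, 240.0], 0.66), ([246.0, 382.0], 0.55), ([237.0, 262.0], 0.33)]
scene [[-0.541, -0.361, 0.76, -0.276], [-0.841, 0.225, -0.492, 0.567], [0.007, -0.905, -0.426, 0.562], [0.0, 0.0, 0.0, 1.0]] [[498.5, 0.0, 322.1], [0.0, 498.5, 235.3], [0.0, 0.0, 1.0]]
battery_pack [([294.0, 310.0], 0.93), ([253.0, 273.0], 0.68)]
charging_dock [([299.0, 197.0], 0.87)]
charge_button []
solution_bottle [([242.0, 215.0], 0.7)]
vial_left [([351.0, 219.0], 0.66), ([248.0, 425.0], 0.38)]
dropper_bottle []
weight_200g [([243.0, 387.0], 0.71)]
```

View pics/top1.png

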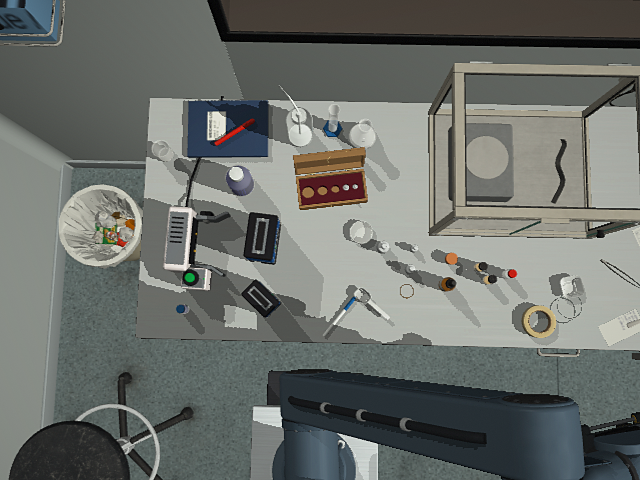

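View pics/scene1.png

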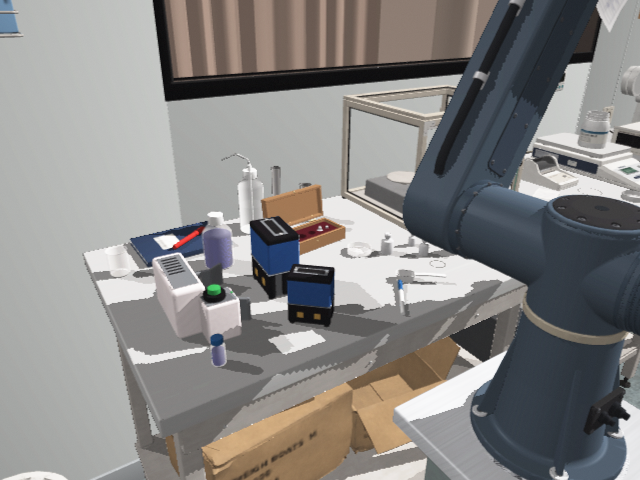

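The pack candidates are the large one (top image, col 262, row 237) and the small, turned one (col 262, row 297). The one at row 237 is taller and lies in line with the dock (col 185, row 240). The green button is at about (190, 278). I'll enlarge this area to confirm.

```bash
python3 - <<'E'
from h import *
c=vision.camera('top'); f=c['frame'][175:325,150:310]
cv2.imwrite('pics/crop1.png',cv2.resize(f[:,:,::-1],None,fx=4,fy=4,interpolation=cv2.INTER_CUBIC))
for d in vision.outline_of('top','battery_pack'):
    m=d['mask'].astype(np.uint8); 
    print(d['conf'],d['point'],m.sum())
    # cap outline: try top plane
    r=cv2.minAreaRect(cv2.findNonZero(m)); b=cv2.boxPoints(r); print(np.round(b,1).tolist(),[np.round(onplane(c,p,.14)[:2],3).tolist() for p in b])
f=c['frame'].astype(int); g=(f[:,:,1]>120)&(f[:,:,0]<90)&(f[:,:,2]<110)
ys,xs=np.nonzero(g[255:300,170:220]); print('btn',xs.mean()+170,ys.mean()+255,len(xs),onplane(c,(xs.mean()+170,ys.mean()+255),.098))
E
```

```text
0.62 [238.9, 262.3] 1595
[[241.3000030517578, 260.0], [247.8000030517578, 210.89999389648438], [282.70001220703125, 215.60000610351562], [276.1000061035156, 264.70001220703125]] [[0.509, 0.183], [0.628, 0.172], [0.619, 0.088], [0.5, 0.1]]
0.61 [297.1, 258.1] 845
[[239.3000030517578, 294.20001220703125], [255.10000610351562, 277.0], [282.5, 302.29998779296875], [266.70001220703125, 319.5]] [[0.428, 0.185], [0.469, 0.149], [0.411, 0.082], [0.37, 0.118]]
btn 189.88059701492537 277.22388059701495 67 [0.46767228 0.31308216 0.098     ]
```

View pics/crop1.png

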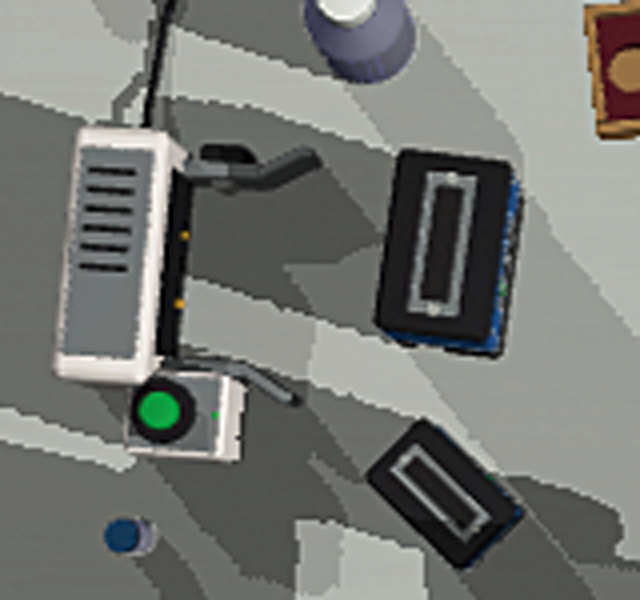

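```bash
python3 - <<'E'
from h import *
from scipy.optimize import least_squares
c=vision.camera('top')
w=lambda x,y,z:np.round(onplane(c,(150+x/4,175+y/4),z)[:2],4)
P=[w(*p,.14) for p in((400,150),(515,160),(488,345),(378,325))]; print('pack',P)
print('sides',[round(float(np.linalg.norm(P[i]-P[i-3])),4) for i in range(4)],'cen',np.mean(P,0))
for n,a in dict(flareR=(318,155,.05),flareL=(297,400,.05),houR=(168,133,.1),houL=(152,380,.1),podTR=(218,376,.08),podBR=(212,459,.08),podBL=(128,452,.08),pinR=(185,235,.02),pinL=(180,303,.02)).items(): print(n,w(*a))
def fit(M,U,x0):
    def r(s):
        a=s[2];A=np.array([[np.cos(a),-np.sin(a)],[np.sin(a),np.cos(a)]])
        return np.concatenate([proj(c,[*(A@m[:2]+s[:2]),m[2]])-[150+u[0]/4,175+u[1]/4] for m,u in zip(np.array(M),U)])
    s=least_squares(r,x0,loss='soft_l1'); return s.x,np.round(s.fun,1).reshape(-1,2).tolist()
print('packfit',fit([(.035,-.055,.14),(-.035,-.055,.14),(-.035,.055,.14),(.035,.055,.14)],[(400,150),(515,160),(488,345),(378,325)],[.56,.14,1.57]))
print('dockfit',fit([(-.044,-.078,.05),(-.044,.078,.05),(-.012,.068,.08),(-.012,.122,.08),(.052,.122,.08)],[(318,155),(297,400),(218,376),(212,459),(128,452)],[.56,.3,1.57]))
E
```

```text
pack [array([0.6244, 0.1666]), array([0.6198, 0.0971]), array([0.5078, 0.1099]), array([0.5183, 0.176 ])]
sides [0.0697, 0.1127, 0.0669, 0.1065] cen [0.567575 0.1374  ]
flareR [0.6351 0.2294]
flareL [0.478  0.2363]
houR [0.6387 0.3158]
houL [0.4851 0.3181]
podTR [0.4899 0.2815]
podBR [0.4385 0.2828]
podBL [0.4416 0.3351]
pinR [0.5855 0.3184]
pinL [0.541  0.3195]
packfit (array([0.56756069, 0.13747502, 1.46665002]), [[0.1, -0.6], [0.1, 0.5], [0.6, -0.6], [-0.9, 0.7]])
dockfit (array([0.55973982, 0.27937573, 1.49631957]), [[-0.1, 0.3], [-1.9, -0.3], [3.6, -0.4], [2.5, 0.6], [-2.1, -0.2]])
```

The pack at row 237 is the one: its cap measures 112×69 mm, centred near (0.568, 0.137). The other cap is only about 80×55 mm. The dock is near (0.558, 0.279), heading about +y. An upright gripper would touch the pack high with its body, and the moves can't tilt the tool directly. I'll check how the arm behaves at its inner reach limit, because a tilt towards +y is what I need.

```bash
python3 -m handwheel '[[-0.09,-1,0,0],[-0.09,-1,0,0],[-0.09,-1,0,0],[-0.09,-1,0,0],[-0.09,-1,0,0],[-0.09,-1,0,0],[-0.09,-1,0,0],[-0.09,-1,0,0],[-0.09,-1,0,0],[-0.09,-1,0,0]]' 0; python3 -c "
from h import *
o=robot.get_obs();print(np.round(o['q'],3),R.from_quat(o['tool_rot']).as_matrix().round(3),o['position'])"
```

```text
time: 1.78
position: [0.0517, -0.3234, 0.2312]
tool_rot: [0.993, 0.12, -0.0, 0.002]
ft_force: [0.4, -1.3, 0.8]
grip_width: 0.0282
grip_force: 0.0
[-1.758  0.114  2.115  0.     0.91  -0.429] [[ 0.971  0.239 -0.   ]
 [ 0.239 -0.971 -0.004]
 [-0.001  0.003 -1.   ]] [ 0.0516562  -0.32336629  0.23123369]
```

```bash
python3 -m handwheel '[[0.08,-0.4,0,0],[0.08,-0.4,0,0],[0.08,-0.4,0,0],[0.08,-0.4,0,0],[0.08,-0.4,0,0],[0.08,-0.4,0,0]]' 0; python3 -c "
from h import *
o=robot.get_obs();print(np.round(o['q'],3),R.from_quat(o['tool_rot']).as_matrix().round(3),o['position'])"
```

```text
time: 2.28
position: [0.0454, -0.203, 0.2315]
tool_rot: [0.993, 0.121, -0.001, 0.002]
ft_force: [-0.2, -0.5, 0.9]
grip_width: 0.0009
grip_force: 0.0
[-1.914 -0.113  2.34   0.     0.909 -0.586] [[ 0.971  0.24  -0.002]
 [ 0.24  -0.971 -0.005]
 [-0.003  0.005 -1.   ]] [ 0.04542367 -0.20300638  0.23154312]
```

```bash
python3 -m handwheel '[[0,0,0.3,0],[0,0,0.3,0],[0,0,0.3,0],[0,0,0.3,0],[0,0,0.3,0]]' 0; python3 -c "
from h import *
o=robot.get_obs();print(np.round(o['q'],3),R.from_quat(o['tool_rot']).as_matrix().round(3),o['position'])"
```

```text
time: 2.7
position: [0.0509, -0.2219, 0.1563]
tool_rot: [0.992, 0.122, -0.0, -0.009]
ft_force: [-1.0, 0.4, -0.5]
grip_width: 0.0004
grip_force: 0.0
[-1.843  0.193  2.438 -0.016  0.527 -0.503] [[ 0.97   0.242 -0.003]
 [ 0.242 -0.97   0.018]
 [ 0.001 -0.018 -1.   ]] [ 0.05091382 -0.22186342  0.15633696]
```

```bash
python3 -m handwheel '[[0.08,-0.35,0.3,0],[0.08,-0.35,0.3,0],[0.08,-0.35,0.3,0],[0.08,-0.35,0.3,0]]' 0; python3 -c "
from h import *
o=robot.get_obs();print(np.round(o['q'],3),R.from_quat(o['tool_rot']).as_matrix().round(3),o['position'])"
```

```text
time: 3.03
position: [0.0743, -0.2135, 0.1487]
tool_rot: [0.992, 0.121, -0.004, -0.019]
ft_force: [0.4, 0.6, -0.1]
grip_width: 0.0009
grip_force: 0.0
[-1.722  0.23   2.44  -0.038  0.507 -0.361] [[ 0.97   0.241 -0.013]
 [ 0.241 -0.97   0.037]
 [-0.003 -0.039 -0.999]] [ 0.07428644 -0.21352726  0.14866342]
```

```bash
python3 -m handwheel '[[0.1,-1,0.3,0],[0.1,-1,0.3,0],[0.1,-1,0.3,0],[0.1,-1,0.3,0],[0.1,-1,0.3,0],[0.1,-1,0.3,0]]' 0; python3 -c "
from h import *
o=robot.get_obs();print(np.round(o['q'],3),R.from_quat(o['tool_rot']).as_matrix().round(3),o['position'])"
```

```text
time: 3.53
position: [0.0984, -0.1176, 0.2168]
tool_rot: [0.992, 0.121, -0.008, -0.026]
ft_force: [0.0, -1.1, -0.1]
grip_width: 0.0006
grip_force: 0.0
[-1.616 -0.167  2.44  -0.031  0.917 -0.269] [[ 0.97   0.24  -0.022]
 [ 0.241 -0.969  0.049]
 [-0.01  -0.053 -0.999]] [ 0.09843599 -0.11762416  0.21677903]
```

Tilt gained at the j3 limit persists from one call to the next. One-row calls should therefore build it up.

```bash
cat > s.py <<'E'
from h import *
o=robot.get_obs();M=R.from_quat(o['tool_rot']).as_matrix();print(round(o['time'],2),'q',np.round(o['q'],3),'zax',M[:,2].round(3),'xax',M[:,0].round(3),'p',np.round(o['position'],4),'f',np.round(o['ft_force'],1))
E
python3 -m handwheel '[[0.1,-0.5,0.5,0],[0.1,-0.5,0.5,0],[0.1,-0.5,0.5,0]]' >/dev/null; python3 s.py
python3 -m handwheel '[[0.1,-0.5,0.5,0]]' >/dev/null; python3 s.py
python3 -m handwheel '[[0.1,-0.5,0.5,0]]' >/dev/null; python3 s.py
python3 -m handwheel '[[0.1,-0.5,0.5,0]]' >/dev/null; python3 s.py
python3 -m handwheel '[[0.1,-0.5,0.5,0]]' >/dev/null; python3 s.py
```

```text
4.12 q [-1.453  0.218  2.439 -0.05   0.553 -0.078] zax [-0.034  0.064 -0.997] xax [ 0.971  0.238 -0.018] p [ 0.1245 -0.1749  0.1518] f [ 0.4 -0.1 -0.4]
4.2 q [-1.358  0.259  2.44  -0.057  0.534  0.023] zax [-0.047  0.082 -0.996] xax [ 0.971  0.238 -0.026] p [ 0.1399 -0.1628  0.1437] f [-0.2  0.2  0.4]
4.28 q [-1.257  0.306  2.44  -0.059  0.507  0.126] zax [-0.061  0.096 -0.994] xax [ 0.97   0.24  -0.036] p [ 0.1563 -0.1493  0.134 ] f [ 0.1 -0.2  0.2]
4.37 q [-1.149  0.359  2.439 -0.054  0.473  0.229] zax [-0.075  0.107 -0.991] xax [ 0.969  0.242 -0.047] p [ 0.1734 -0.1335  0.1226] f [-0.3 -0.7 -0.5]
4.45 q [-1.037  0.419  2.439 -0.043  0.431  0.331] zax [-0.09   0.117 -0.989] xax [ 0.968  0.244 -0.059] p [ 0.1907 -0.1147  0.1092] f [ 0.4 -0.6  0.4]
```

```bash

python3 -m handwheel '[[-0.6,0.25,-0.1,0],[-0.6,0.25,-0.1,0],[-0.6,0.25,-0.1,0],[-0.6,0.25,-0.1,0],[-0.6,0.25,-0.1,0]]' >/dev/null; python3 s.py
python3 -m handwheel '[[0,-0.5,0.4,0],[0,-0.5,0.4,0]]' >/dev/null; python3 s.py
python3 -m handwheel '[[0,-0.5,0.4,0]]' >/dev/null; python3 s.py
python3 -m handwheel '[[0,-0.5,0.4,0]]' >/dev/null; python3 s.py
python3 -m handwheel '[[0,-0.5,0.4,0]]' >/dev/null; python3 s.py
```

```text
4.87 q [-1.76   0.306  2.362 -0.208  0.581 -0.256] zax [-0.093  0.116 -0.989] xax [ 0.967  0.248 -0.062] p [ 0.0336 -0.2363  0.1401] f [ 1.1 -0.7  0.2]
5.03 q [-1.815  0.369  2.443 -0.288  0.466 -0.217] zax [-0.095  0.146 -0.985] xax [ 0.969  0.241 -0.058] p [ 0.0235 -0.2075  0.1222] f [ 0.1  1.1 -0.4]
5.12 q [-1.82   0.388  2.442 -0.307  0.471 -0.205] zax [-0.099  0.168 -0.981] xax [ 0.968  0.243 -0.056] p [ 0.0205 -0.204   0.1189] f [ 0.1  0.6 -0.6]
5.2 q [-1.829  0.407  2.441 -0.328  0.475 -0.195] zax [-0.102  0.189 -0.977] xax [ 0.968  0.245 -0.054] p [ 0.0164 -0.201   0.1157] f [ 0.7  0.  -0.4]
5.28 q [-1.842  0.425  2.441 -0.349  0.479 -0.187] zax [-0.105  0.211 -0.972] xax [ 0.968  0.245 -0.051] p [ 0.0116 -0.1974  0.1128] f [-0.7 -0.1  0.3]
```

```bash

python3 -m handwheel '[[0,-0.5,0.4,0]]' >/dev/null
python3 -m handwheel '[[0,-0.5,0.4,0]]' >/dev/null
python3 -m handwheel '[[0,-0.5,0.4,0]]' >/dev/null
python3 -m handwheel '[[0,-0.5,0.4,0]]' >/dev/null
python3 -m handwheel '[[0,-0.5,0.4,0]]' >/dev/null; python3 s.py
python3 -m handwheel '[[0,-0.5,0.4,0]]' >/dev/null
python3 -m handwheel '[[0,-0.5,0.4,0]]' >/dev/null
python3 -m handwheel '[[0,-0.5,0.4,0]]' >/dev/null
python3 -m handwheel '[[0,-0.5,0.4,0]]' >/dev/null; python3 s.py
```

```text
5.7 q [-1.963  0.495  2.442 -0.464  0.515 -0.189] zax [-0.106  0.319 -0.942] xax [ 0.971  0.239 -0.029] p [-0.0237 -0.176   0.1047] f [ 0.4 -0.8 -0.3]
6.03 q [-2.157  0.522  2.442 -0.592  0.555 -0.252] zax [-0.09   0.396 -0.914] xax [0.974 0.227 0.003] p [-0.0728 -0.1521  0.1063] f [-0.5 -0.8 -0.7]
```

```bash

python3 -m handwheel '[[0.25,-0.45,0.4,0]]' >/dev/null
python3 -m handwheel '[[0.25,-0.45,0.4,0]]' >/dev/null; python3 s.py
python3 -m handwheel '[[0.25,-0.45,0.4,0]]' >/dev/null
python3 -m handwheel '[[0.25,-0.45,0.4,0]]' >/dev/null; python3 s.py
```

```text
6.2 q [-2.157  0.526  2.441 -0.572  0.594 -0.263] zax [-0.076  0.434 -0.898] xax [0.977 0.214 0.021] p [-0.0687 -0.1412  0.1102] f [0.3 0.3 0.5]
6.37 q [-2.153  0.514  2.443 -0.547  0.643 -0.287] zax [-0.065  0.469 -0.881] xax [0.977 0.209 0.039] p [-0.0634 -0.1295  0.1182] f [0.1 0.1 0.6]
```

```bash
cat > g.py <<'E'
import sys
from h import *
# usage: g.py dx dy dz  -> tool fractions; also turn to bring tool x onto heading
o=robot.get_obs();M=R.from_quat(o['tool_rot']).as_matrix()
d=np.array(eval(sys.argv[1]))
if len(sys.argv)>2: d=d-o['position']
h=1.54; H=np.array([np.cos(h),np.sin(h),0])
a=np.arctan2(-M[:,0]@np.array([-H[1],H[0],0]),1)
from scipy.optimize import brentq
best=min(np.linspace(-3.14,3.14,2001),key=lambda t:1e3*abs((M@R.from_rotvec([0,0,t]).as_matrix())[:,1]@H)-(M@R.from_rotvec([0,0,t]).as_matrix())[:,0]@H)
print('frac',np.round(M.T@d/.3,3),'dist',np.linalg.norm(d).round(3),'turn',round(best/2/np.pi,3)); print((M@R.from_rotvec([0,0,best]).as_matrix()).round(3))
E
python3 g.py '[.06,-.17,.15]'; python3 s.py
```

```text
frac [ 0.097  0.291 -0.719] dist 0.235 turn -0.206
[[ 0.07   0.995 -0.065]
 [ 0.883 -0.031  0.469]
 [ 0.465 -0.09  -0.881]]
6.37 q [-2.153  0.514  2.443 -0.547  0.643 -0.287] zax [-0.065  0.469 -0.881] xax [0.977 0.209 0.039] p [-0.0634 -0.1295  0.1182] f [0.1 0.1 0.6]
```

```bash

python3 -m handwheel '[[0.1,0.29,-0.72,0],[0.1,0.29,-0.72,0],[0.1,0.29,-0.72,0],[0.1,0.29,-0.72,0],[0.1,0.29,-0.72,0],[0.1,0.29,-0.72,0],[0.1,0.29,-0.72,0]]' 50 20 >/dev/null; python3 s.py; python3 g.py '[.35,-.2,.3]' 1
```

```text
6.95 q [-1.783  0.27   1.864 -0.165  1.461 -0.38 ] zax [-0.068  0.456 -0.887] xax [0.976 0.214 0.035] p [-0.0017 -0.3051  0.2712] f [-0.6 -1.1 -0.2]
frac [ 1.223 -0.106 -0.005] dist 0.368 turn -0.206
[[ 0.07   0.995 -0.068]
 [ 0.889 -0.031  0.456]
 [ 0.452 -0.093 -0.887]]
```

```bash

python3 -m handwheel '[[1,-0.09,0,-0.206],[1,-0.09,0,-0.206],[1,-0.09,0,-0.206],[1,-0.09,0,-0.206],[1,-0.09,0,-0.206],[1,-0.09,0,-0.206],[1,-0.09,0,-0.206],[1,-0.09,0,-0.206],[1,-0.09,0,-0.206],[1,-0.09,0,-0.206],[1,-0.09,0,-0.206],[1,-0.09,0,-0.206]]' 50 20 >/dev/null; python3 s.py; python3 g.py '[.573,.0,.24]' 1
```

```text
7.95 q [-1.098  0.276  1.788  0.154  1.549 -1.084] zax [-0.068  0.47  -0.88 ] xax [0.071 0.882 0.465] p [ 0.2842 -0.2113  0.2921] f [-0.5  0.2 -0. ]
frac [0.609 0.953 0.418] dist 0.362 turn 0.0
[[ 0.071  0.995 -0.068]
 [ 0.882 -0.031  0.47 ]
 [ 0.465 -0.093 -0.88 ]]
```

```bash

python3 -m handwheel '[[0.61,0.95,0.42,0],[0.61,0.95,0.42,0],[0.61,0.95,0.42,0],[0.61,0.95,0.42,0],[0.61,0.95,0.42,0],[0.61,0.95,0.42,0],[0.61,0.95,0.42,0],[0.61,0.95,0.42,0],[0.61,0.95,0.42,0],[0.61,0.95,0.42,0],[0.61,0.95,0.42,0],[0.61,0.95,0.42,0]]' 50 20; python3 s.py; python3 - <<'E'
from h import *
o=robot.get_obs(); w=snap('wrist','w1.png')
E
```

```text
time: 8.95
position: [0.5717, -0.0024, 0.2393]
tool_rot: [0.705, 0.666, 0.14, -0.199]
ft_force: [-0.5, 0.2, 0.1]
grip_width: 0.0434
grip_force: 0.0
8.95 q [-0.418  0.536  1.502  0.417  1.398 -0.495] zax [-0.069  0.467 -0.881] xax [0.074 0.883 0.463] p [ 0.5717 -0.0024  0.2393] f [-0.5  0.2  0.1]
```

View pics/w1.png

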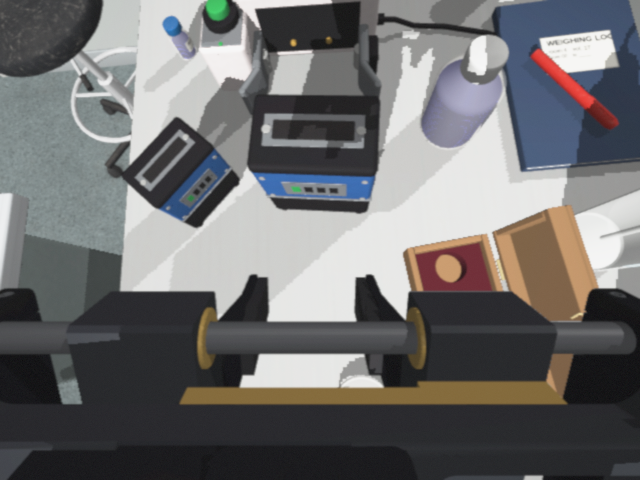

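The wrist view shows the large pack's back bottom edge at about (272,205)–(368,212). The dock back wall's foot runs from (267,55) to (357,47), with the pins at (293,43) and (328,41). The green button is at (217,9), the small pack is at (180,170), and the bottle is clear to the right.

```bash
python3 - <<'E'
from h import *
o=robot.get_obs(); w=vision.camera('wrist')
T=np.eye(4);T[:3,:3]=R.from_quat(o['tool_rot']).as_matrix();T[:3,3]=o['position'];T=T@np.array(w['hand_eye'])
for n,(u,v,z) in dict(packBL=(272,206,.002),packBR=(368,212,.002),capBL=(250,173,.14),capBR=(378,178,.14),capFL=(255,96,.14),capFR=(379,96,.14),pinL=(293,43,.02),pinR=(328,41,.02),wallL=(267,55,0),wallR=(357,47,0),flL=(246,90,.05),flR=(372,88,.05),btn=(217,8,.098),smallcorner=(238,178,.1),smallbase=(236,185,.0),bottle=(445,145,0)).items():
    print(n,np.round(onplane(w,(u,v),z,T)[:2],4))
E
python3 g.py '[.573,.04,.026]' 1
```

```text
packBL [0.5054 0.1175]
packBR [0.6211 0.1031]
capBL [0.515  0.1064]
capBR [0.6199 0.0948]
capFL [0.5195 0.1771]
capFR [0.6258 0.1671]
pinL [0.539  0.3272]
pinR [0.5838 0.3251]
wallL [0.5007 0.3296]
wallR [0.6213 0.3285]
flL [0.486  0.2456]
flR [0.631  0.2341]
btn [0.4675 0.3136]
smallcorner [0.4925 0.1183]
smallbase [0.4593 0.1483]
bottle [0.719 0.182]
frac [-0.201  0.065  0.696] dist 0.218 turn -0.001
[[ 0.068  0.995 -0.066]
 [ 0.884 -0.03   0.467]
 [ 0.463 -0.091 -0.882]]
```

```bash

python3 -m handwheel '[[-0.2,0.065,0.7,0],[-0.2,0.065,0.7,0],[-0.2,0.065,0.7,0],[-0.2,0.065,0.7,0],[-0.2,0.065,0.7,0],[-0.2,0.065,0.7,0],[-0.2,0.065,0.7,0]]' 50 20 >/dev/null; python3 s.py; python3 g.py '[.572,.15,.025]' 1
```

```text
9.63 q [-0.349  0.846  1.634  0.524  0.983 -0.656] zax [-0.071  0.469 -0.88 ] xax [0.077 0.883 0.464] p [0.5718 0.0417 0.023 ] f [0.1 0.4 0.5]
frac [ 0.322 -0.012  0.163] dist 0.108 turn -0.0
[[ 0.074  0.995 -0.071]
 [ 0.883 -0.032  0.469]
 [ 0.464 -0.098 -0.88 ]]
```

```bash

python3 -m handwheel '[[0.05,0,0.025,0],[0.1,0,0.05,0],[0.13,0,0.066,0],[0.15,0,0.076,0],[0.17,0,0.086,0],[0.19,0,0.096,0],[0.21,0,0.106,0],[0.23,0,0.116,0],[0.25,-0.002,0.127,0],[0.27,-0.004,0.137,0],[0.29,-0.006,0.147,0],[0.31,-0.01,0.157,0],[0.322,-0.012,0.163,0]]' 50 20 ; python3 s.py; python3 g.py '[.57,.2,.025]' 1;  python3 -c "
from h import *
snap('wrist','w2.png')"
```

```text
time: 10.72
position: [0.5764, 0.1486, 0.0281]
tool_rot: [0.705, 0.667, 0.141, -0.196]
ft_force: [0.3, -5.2, -0.3]
grip_width: 0.0436
grip_force: 2.3
10.72 q [-0.17   0.832  1.65   0.602  0.911 -0.549] zax [-0.062  0.465 -0.883] xax [0.071 0.885 0.461] p [0.5764 0.1486 0.0281] f [ 0.3 -5.2 -0.3]
frac [ 0.145 -0.026  0.09 ] dist 0.052 turn -0.0
[[ 0.068  0.996 -0.062]
 [ 0.885 -0.032  0.465]
 [ 0.461 -0.086 -0.883]]
```

View pics/w2.png

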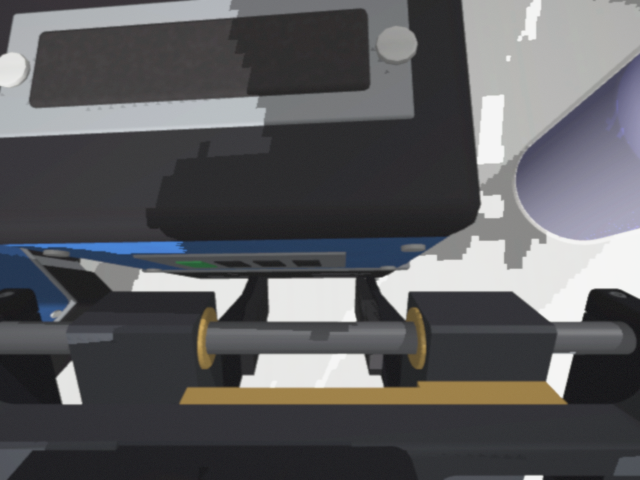

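The pack slides upright at about 5 N with both fingers on its back, and it lies somewhat left of the tool centre. I'll check it from the top.

```bash
python3 - <<'E'
from h import *
c=vision.camera('top'); f=c['frame'][175:325,150:310]
cv2.imwrite('pics/crop2.png',cv2.resize(f[:,:,::-1],None,fx=4,fy=4,interpolation=cv2.INTER_CUBIC))
E
```

```text
(no output)
```

View pics/crop2.png

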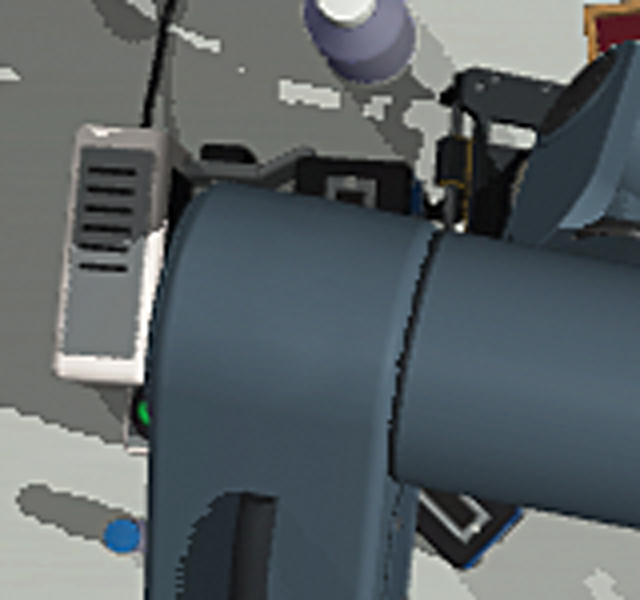

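```bash

python3 -m handwheel '[[0.025,-0.002,0.015,0],[0.05,-0.004,0.03,0],[0.075,-0.008,0.045,0],[0.1,-0.01,0.06,0],[0.125,-0.013,0.075,0],[0.148,-0.016,0.09,0]]' >/dev/null ; python3 s.py
python3 -m handwheel '[[0.02,0,0.01,0],[0.04,0,0.02,0],[0.055,0,0.029,0]]' >/dev/null; python3 s.py
```

```text
11.32 q [-0.083  0.837  1.651  0.639  0.878 -0.498] zax [-0.063  0.466 -0.883] xax [0.072 0.884 0.461] p [0.5726 0.2007 0.0251] f [ 0.2 -7.2  5.2]
11.57 q [-0.051  0.839  1.644  0.647  0.871 -0.473] zax [-0.066  0.465 -0.883] xax [0.071 0.885 0.461] p [0.5722 0.2192 0.0248] f [-0.9 -8.5  6.9]
```

```bash

python3 -m handwheel '[[0.012,0,0.005,0],[0.024,0,0.01,0]]' >/dev/null; python3 s.py
python3 -m handwheel '[[0.006,0,0.003,0],[0.012,0,0.005,0]]' >/dev/null; python3 s.py
python3 - <<'E'
from h import *
c=vision.camera('top'); f=c['frame'][175:325,150:310]
cv2.imwrite('pics/crop3.png',cv2.resize(f[:,:,::-1],None,fx=4,fy=4,interpolation=cv2.INTER_CUBIC))
E
```

```text
11.73 q [-0.037  0.84   1.641  0.653  0.87  -0.462] zax [-0.066  0.467 -0.882] xax [0.073 0.884 0.462] p [0.5724 0.2278 0.0252] f [ 0.3 -1.  -0.2]
11.9 q [-0.031  0.84   1.639  0.653  0.868 -0.456] zax [-0.066  0.466 -0.882] xax [0.072 0.884 0.461] p [0.5725 0.2315 0.0252] f [-0.6 -5.5  1.1]
```

View pics/crop3.png

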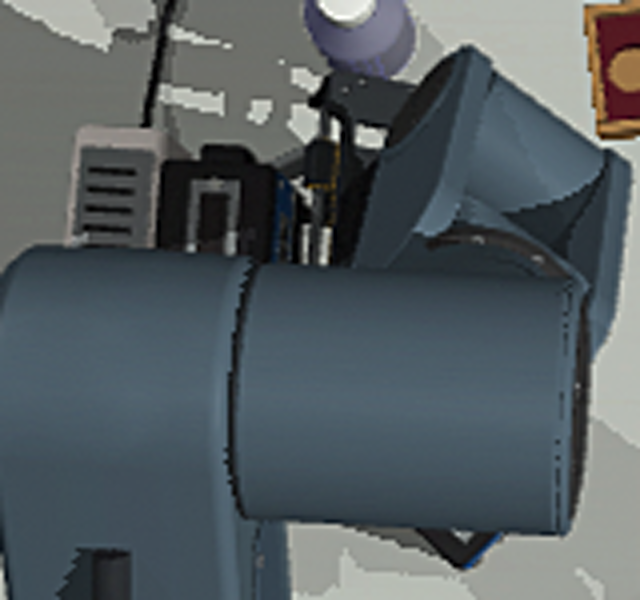

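```bash

python3 -m handwheel '[[0.003,0,0.0015,0],[0.006,0,0.003,0]]' >/dev/null; python3 s.py
python3 -m handwheel '[[0.003,0,0.0015,0],[0.006,0,0.003,0]]' >/dev/null; python3 s.py
python3 -m handwheel '[[0.003,0,0.0015,0],[0.006,0,0.003,0]]' >/dev/null; python3 s.py
```

```text
12.12 q [-0.028  0.84   1.638  0.654  0.867 -0.453] zax [-0.066  0.466 -0.883] xax [0.072 0.884 0.461] p [0.5726 0.2332 0.0251] f [-0.2 -6.2  1.7]
12.28 q [-0.024  0.841  1.637  0.654  0.866 -0.45 ] zax [-0.066  0.465 -0.883] xax [0.072 0.884 0.461] p [0.5728 0.2351 0.0251] f [ 0.9 -6.4  2.5]
12.45 q [-0.021  0.841  1.636  0.654  0.866 -0.447] zax [-0.066  0.465 -0.883] xax [0.072 0.885 0.46 ] p [0.5727 0.2367 0.0251] f [-1.  -9.9  3.5]
```

```bash

python3 -m handwheel '[[0.003,0,0.0015,0],[0.006,0,0.003,0]]' >/dev/null; python3 s.py
python3 -m handwheel '[[0.003,0,0.0015,0],[0.006,0,0.003,0]]' >/dev/null; python3 s.py
```

```text
12.62 q [-0.019  0.84   1.635  0.651  0.864 -0.445] zax [-0.066  0.463 -0.884] xax [0.071 0.886 0.458] p [0.5727 0.2372 0.025 ] f [ -2.2 -16.3   6.6]
12.78 q [-0.018  0.84   1.635  0.648  0.863 -0.442] zax [-0.066  0.46  -0.885] xax [0.07  0.887 0.456] p [0.5728 0.2375 0.025 ] f [ -4.1 -24.4  10.3]
```

Hard stop reached: the force rose to 24 N with no further travel. I'll back off and check.

```bash

python3 -m handwheel '[[-0.01,0,-0.005,0],[-0.04,0,-0.02,0],[-0.1,0,-0.05,0],[-0.2,0,-0.1,0],[-0.25,0,-0.13,0],[-0.25,0,-0.13,0]]' 0 >/dev/null; python3 s.py
python3 g.py '[.565,.08,.28]' 1
```

```text
13.28 q [-0.163  0.835  1.664  0.614  0.899 -0.552] zax [-0.064  0.467 -0.882] xax [0.077 0.883 0.462] p [0.5707 0.1547 0.0249] f [-0.1 -0.2  0. ]
frac [ 0.172 -0.088 -0.865] dist 0.266 turn -0.001
[[ 0.067  0.996 -0.064]
 [ 0.884 -0.03   0.467]
 [ 0.463 -0.088 -0.882]]
```

```bash

python3 -m handwheel '[[0.172,-0.088,-0.865,0],[0.172,-0.088,-0.865,0],[0.172,-0.088,-0.865,0],[0.172,-0.088,-0.865,0],[0.172,-0.088,-0.865,0],[0.172,-0.088,-0.865,0],[0.172,-0.088,-0.865,0],[0.172,-0.088,-0.865,0]]' 0 >/dev/null; python3 s.py
python3 -c "
from h import *
o=robot.get_obs();w=snap('wrist','w3.png')
T=np.eye(4);T[:3,:3]=R.from_quat(o['tool_rot']).as_matrix();T[:3,3]=o['position'];np.save('T3.npy',T@np.array(w['hand_eye']))
f=w['frame'].astype(int);g=(f[:,:,1]>110)&(f[:,:,0]<70)&(f[:,:,2]<110);n,l,st,ce=cv2.connectedComponentsWithStats(g.astype(np.uint8))
for i in range(1,n):
  if st[i,4]>60: print(ce[i],st[i,4],onplane(w,ce[i],.098,np.load('T3.npy')))
"
```

```text
13.95 q [-0.286  0.453  1.51   0.452  1.405 -0.359] zax [-0.058  0.466 -0.883] xax [0.069 0.884 0.462] p [0.5666 0.0829 0.285 ] f [-0.4  0.1 -0.1]
[231.1086262  101.41214058] 313 [0.46649537 0.31553148 0.098     ]
```

View pics/w3.png

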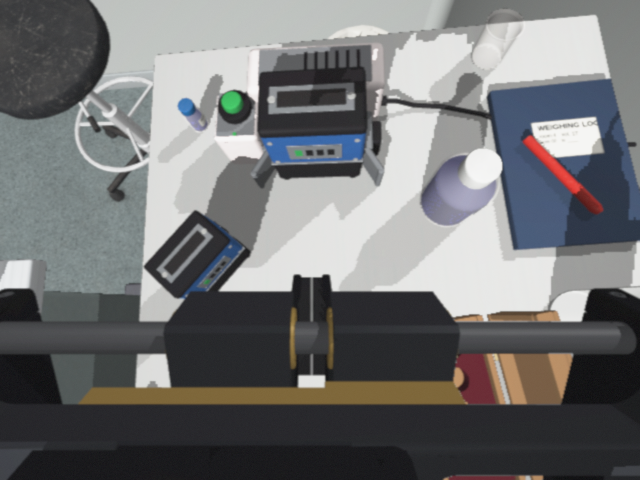

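The pack's cap sits square against the housing at about (312,100), and the button at (231,101) gives (0.467, 0.3145). I'll turn the gripper so its long side does not lie over the pack, then go above the button.

```bash
python3 g.py '[.461,.324,.2]' 1; python3 - <<'E'
from h import *
K={'K':vision.camera('wrist')['K']};T=np.load('T3.npy')
for p in((259,73),(364,69),(367,132),(258,135)): print(np.round(onplane(K,p,.14,T)[:2],3))
print(np.round(vision.camera('wrist')['hand_eye'],3).tolist())
E
```

```text
frac [ 0.557 -0.348  0.638] dist 0.275 turn -0.0
[[ 0.067  0.996 -0.062]
 [ 0.884 -0.031  0.467]
 [ 0.463 -0.086 -0.882]]
[0.509 0.318]
[0.616 0.313]
[0.614 0.244]
[0.508 0.249]
[[0.001, -0.958, -0.288, 0.081], [1.0, 0.001, -0.0, 0.0], [0.0, -0.288, 0.958, -0.154], [0.0, 0.0, 0.0, 1.0]]
```

```bash

python3 -m handwheel '[[0.1,-0.35,0.1,-0.25],[0.1,-0.35,0.1,-0.25],[0.1,-0.35,0.1,-0.25],[0.1,-0.35,0.1,-0.25],[0.1,-0.35,0.1,-0.25],[0.1,-0.35,0.1,-0.25],[0.56,-0.35,0.5,-0.25],[0.56,-0.35,0.5,-0.25],[0.56,-0.35,0.5,-0.25],[0.56,-0.35,0.5,-0.25],[0.56,-0.35,0.638,-0.25],[0.56,-0.35,0.638,-0.25],[0.56,-0.35,0.638,-0.25],[0.56,-0.35,0.638,-0.25],[0.56,-0.35,0.638,-0.25]]' 0 >/dev/null; python3 s.py;python3 g.py '[.461,.324,.125]' 1
```

```text
15.35 q [ 0.153  0.479  1.778  0.606  0.975 -1.729] zax [-0.07   0.466 -0.882] xax [-0.995  0.034  0.097] p [0.4581 0.3248 0.1969] f [ 0.4 -0.3  0.1]
frac [-0.033 -0.112  0.21 ] dist 0.072 turn 0.249
[[ 0.072  0.995 -0.07 ]
 [ 0.884 -0.031  0.466]
 [ 0.462 -0.095 -0.882]]
```

```bash

python3 -m handwheel '[[-0.016,-0.056,0.105,0],[-0.033,-0.112,0.21,0],[-0.033,-0.112,0.21,0],[-0.033,-0.112,0.21,0]]' >/dev/null; python3 s.py
python3 -m handwheel '[[-0.0016,-0.0077,0.0147,0],[-0.0032,-0.0154,0.0294,0],[-0.0032,-0.0154,0.0294,0]]' >/dev/null; python3 s.py
python3 -c "
from h import *
snap('scene','s2.png');c=cv2.imread('pics/s2.png')[200:380,120:340];cv2.imwrite('pics/s2c.png',cv2.resize(c,None,fx=3,fy=3))"
```

```text
15.68 q [ 0.149  0.604  1.823  0.684  0.843 -1.859] zax [-0.071  0.467 -0.882] xax [-0.994  0.036  0.099] p [0.4616 0.3232 0.1252] f [-0.7 -1.5  0.8]
15.93 q [ 0.149  0.617  1.827  0.698  0.823 -1.882] zax [-0.063  0.467 -0.882] xax [-0.995  0.034  0.09 ] p [0.4636 0.3237 0.1179] f [-0.3  0.   0.4]
```

View pics/s2c.png

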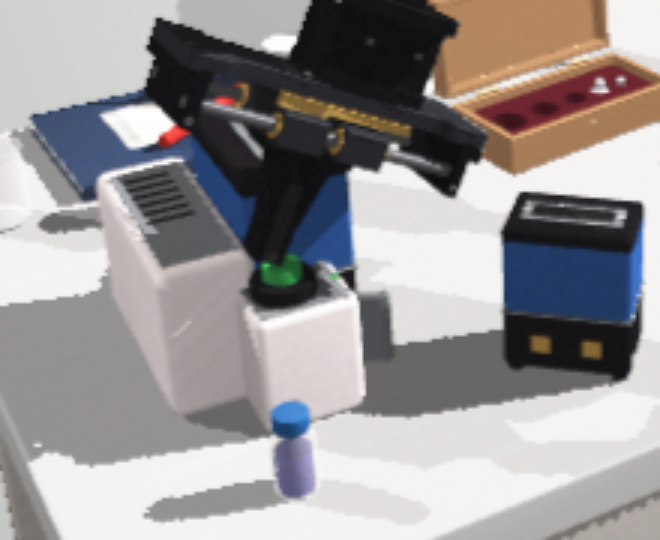

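The fingertips are just above the green button at (280,270) in the crop, and the pack is behind it in the dock. Pressing now.

```bash

python3 -m handwheel '[[-0.001,-0.008,0.015,0],[-0.001,-0.008,0.015,0]]' >/dev/null; python3 s.py
python3 -m handwheel '[[-0.001,-0.005,0.009,0],[-0.001,-0.005,0.009,0]]' >/dev/null; python3 s.py
python3 -m handwheel '[[-0.001,-0.005,0.009,0],[-0.001,-0.005,0.009,0]]' >/dev/null; python3 s.py
```

```text
16.15 q [ 0.149  0.628  1.83   0.706  0.813 -1.893] zax [-0.063  0.467 -0.882] xax [-0.995  0.034  0.09 ] p [0.4635 0.3238 0.1122] f [0.7 0.  1.3]
16.32 q [ 0.149  0.634  1.831  0.711  0.808 -1.9  ] zax [-0.064  0.467 -0.882] xax [-0.995  0.035  0.091] p [0.4636 0.3238 0.1088] f [ 0.2 -0.2  3.3]
16.48 q [ 0.149  0.638  1.832  0.716  0.805 -1.907] zax [-0.064  0.469 -0.881] xax [-0.995  0.034  0.091] p [0.4637 0.3239 0.1067] f [-0.1 -1.6 11.7]
```

The force passed 4 N and hit the stop at 11.7 N, so the button is fully down. Releasing now.

```bash

python3 -m handwheel '[[0,0,0.0,0],[0.005,0.03,-0.06,0],[0.02,0.12,-0.22,0],[0.035,0.2,-0.36,0],[0.035,0.2,-0.36,0],[0.035,0.2,-0.36,0],[0.035,0.2,-0.36,0],[0.035,0.2,-0.36,0]]' >/dev/null; python3 s.py
python3 -c "
from h import *
w=snap('wrist','w4.png');snap('scene','s3.png');c=cv2.imread('pics/s3.png')[200:380,120:340];cv2.imwrite('pics/s3c.png',cv2.resize(c,None,fx=3,fy=3))"
```

```text
17.15 q [ 0.155  0.437  1.739  0.577  1.041 -1.676] zax [-0.068  0.466 -0.882] xax [-0.995  0.033  0.094] p [0.4627 0.3262 0.2281] f [-0.7 -0.8 -1. ]
```

View pics/s3c.png

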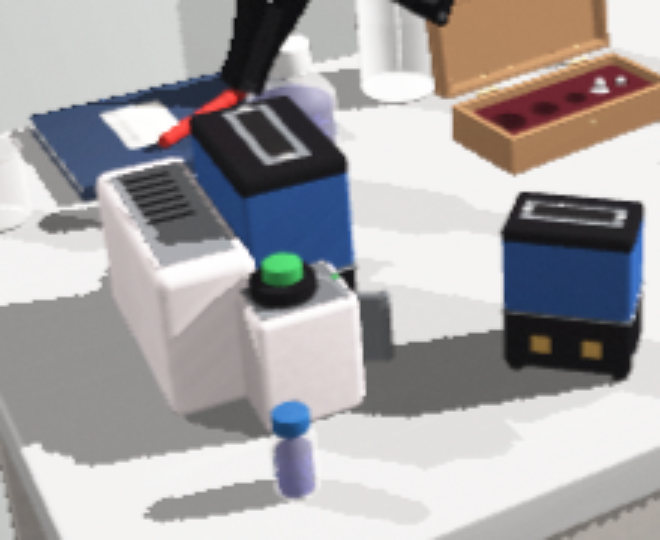

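The pack is flush with the housing, the button (282,267) is up again, the other things are undisturbed and the robot is clear.

```bash
python3 -c "
from h import *
print(job.hand_in())"
```

```text
the job is handed in; nothing more can be done
None
```

I pushed the larger battery pack upright into the dock until it hit the end stop, pressed the green button until it bottomed and let go, then handed the job in at about 17 s; no verdict came back, and I judged "home" from the stop force and camera views, without a contact-pin reading.

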